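# Slide a medal into the stage pocket of a copy stand and release the shutter

### The job

The bronze medal lying on the grey stage plate is to be photographed. Without ever lifting it off the plate, slide it gently along the plate until it drops into the shallow round pocket and lies flat there, fully down; then press the shutter release button all the way in and let it go. Leave the lens, the blower and the brush where they are.

Things in the scene. Friction and masses are not known exactly. Their poses are not given: they have to be found in the camera images.
- board: White copy-stand base board, fixed to the table, 220 (x) x 360 (y) x 12 mm. Origin: centre of its underside, at table height; y runs along its length, z up. Two aluminium guide strips 10 mm wide run along y, their middles at x = -85 and +85 mm, tops 30 mm above the table. The grey stage plate lies between them.
- stage (a point): Point over the board's centre at the height of the grey stage plate's flat top, 24 mm above the table; axes as the board's. The plate (158 x 300 mm in x and y) is fixed, but sits up to 20 mm either way along y: how far is not measured, and this point does not move with it.
- pocket_mid (a point): Middle of the stretch in which the plate's one round pocket lies, 35 mm to +y of stage, at plate height, axes as the board's. The true pocket centre is on the board's x = 0 line, up to 20 mm either way along y from here: find it by feel or sight. It is 53 mm wide, 3.5 mm deep, black-floored, with a 1.5 mm bevel. The medal drops in only within about 2 mm of its centre; the wall then stops it.
- medal_center (a point): Centre (half-way up) of the loose bronze medal, a disc 50 mm in diameter, 10 mm thick, 0.13 to 0.24 kg. Starts flat on the plate, 50 to 95 mm to -y of stage, up to 25 mm off the x = 0 line; centre 29 mm above the table, 25.5 mm once in the pocket. Slides with 1 to 2 N. Soft metal: over 25 N from the fingers marks it; grip with 10 N or less, push slowly, stop at 3 to 5 N of resistance.
- release (a joint): Travel of the shutter release button: 0 when out, 0.006 m when fully in. A spring brings it back; fully in takes 5 N.
- release_top (a point): Centre of the top of the shutter release button (a grey round button 28 mm across, in a black housing fixed to the table), pressed straight down. It stands beyond one end or the other of the board.
- lens: Black camera lens standing on the table beyond the other end of the board, 68 mm in diameter, 90 mm tall; origin at the centre of its underside. To be left alone.
- blower: Black rubber air blower, a bulb with a nozzle, 54 mm in diameter, 80 mm tall, standing on the table on the +x side of the board; origin at the centre of its underside. To be left alone.
- brush: Dusting brush 150 mm long lying on the table on the +x side of the board; origin at its underside. To be left alone.
Not all that is in view belongs to the job. Of the things like the part that bears medal_center, leave any that is green, pink or turquoise; of the rest the larger one is meant.

How it is judged:
By the outcome, as a careful person would: the job done as asked, in the order asked, and still so for the second after the job is handed in, with the robot touching nothing.
It also fails if it takes over 58 s, if anything falls off the work surface, if the arm or the gripper's body presses on something with over 40 N, if the wrist force passes 120 N, or if a joint passes its speed limit or range.

### The arm

A 7-joint arm with a two-finger parallel gripper is mounted at the origin on the work surface. World frame = base frame: x ahead of the robot, y to its left, z up, the work surface at z = 0. Lengths are in m, angles in rad, forces in N, time in s.
With the tool pointing down it reaches from about 0.425 to 0.875 m from the base axis. Payload 4.7 kg.
Tool frame: the origin (TCP) lies on the centre line of the jaws, within the pads' length; the fingertips stand 8 mm ahead of it and the grasp point (between the pads) lies 11 mm behind it; z points along the fingers, y is the line along which they close (so a half turn about z gives the same grasp; the last joint's range is limited). The gripper opens to 85 mm and grips with 20 to 120 N. Pads are 22 mm wide; open, the fingers measure 114 mm over their backs; the gripper's body (76 mm by 85 mm) begins 54 mm behind the grasp point. The pads swing forward as they close: fully open they stand 13 mm farther back than shut.
Start: joints at [1.183, 0.321, -0.07, 1.45, 0.023, 1.371, -0.057], TCP at [0.254, -0.598, 0.239] pointing down, gripper open.
Joint ranges: [-2.86, 2.86], [-0.3, 2.09], [-1.38, 1.24], [0.06, 2.45], [-1.56, 4.7], [0.09, 2.05], [-2.69, 2.69]. Speed limits (rad/s): [2.57, 2.57, 3.14, 3.14, 3.14, 3.14, 3.14].

### API

Orientations are given as a unit quaternion [w, x, y, z].
In Python, from workcell import arm gives the robot as it stands.
- The arm moves only by the shell command python3 -m handwheel 'ROWS' [FORCE]. ROWS is JSON, a list that holds one entry, the list of rows, each a list of 5 numbers: the shift along the tool's x, y, z in mm, then the turn about the tool's z in degrees, then the opening, from 0 (shut) to 1 (fully open). A call has 1 to 12 rows; each row is the pose to reach, as a shift and turn from the pose commanded when the call began, along the tool's axes at that moment; what a row does not reach only later rows make up. A row lasts 1/8 s, in which the tool goes at most 62.5 mm and 10.7 degrees, less where a joint would pass 70% of its speed; a pose out of reach is approached as far as the arm can. A call with a gripper value outside its range is refused whole. The fingers move at their own pace and stop on an object; FORCE is the grip in N (left out, the last holds). Time passes only in rows, so rows that repeat a pose let the fingers close. It gives the time, the measured TCP pose, the force, the opening and the grip force at its end, in the units of the state.
- arm.observe(): the state, without advancing time (a new reading comes with each control period).
- arm.capture(name): name is "scene" or "top"; returns a dict with "image" (384x512x3 uint8, red, green, blue), "vertical_fov" (degrees; the focal length in pixels is half the picture's height over the tangent of half this angle, whatever the lens; pixels are square), "cx", "cy" (the principal point, pixels), "dist_coeffs" ([k1, k2, p1, p2, k3] as OpenCV has them; the pictures are not rectified), "world_to_cam" (4x4, takes a point from world to camera coordinates). Camera axes: x right, y up, looking along -z (the intrinsics and any distortion apply to the point x, -y, -z); pixel columns grow to the right and rows downward; lengths in m; the calibration is good to about 2 mm. A picture is of the moment at which its call begins. There is no depth.
- arm.job_done(): hands the job in; it is judged then, once.
The state is a dict: "t": time; "joint_positions": joint angles; "qvel": joint speeds; "joint_efforts": joint torques, N m; "ee_pos": TCP position; "orientation": TCP orientation; "force": force on the tool from outside, world axes, zero at the start; "moment": the same for the moment, N m; "finger_gap": finger opening in m; "gripper_force": force on a finger pad.
Only numpy, scipy, OpenCV 4.12 (cv2) and the standard library are available. Lean on these libraries where they do the work, as an engineer would, in place of code of your own. Each camera call takes 0.05 s, during which the arm holds its last target. There are 200 camera calls.

## Working session

There is one attempt and no reset: what is moved stays moved. The work goes in short steps, Python scripts to look and compute and a shell command to move; the robot and the scene stay as the last step left them, time stands still between calls to the robot, and variables do not carry over. Pictures are saved under pics/ and viewed, at most 10 in all, crops included, and the job is handed in when it is done.

```bash
mkdir -p pics; cat > h.py <<'E'
import numpy as np, cv2
from workcell import arm
def cap(n,f=None):
    d=arm.capture(n)
    if f: cv2.imwrite('pics/'+f,d['image'][:,:,::-1])
    return d
def K(d):
    f=192/np.tan(np.radians(d['vertical_fov']/2))
    return np.array([[f,0,d['cx']],[0,f,d['cy']],[0,0,1.]])
def ray(d,uv,z):
    "pixels -> world points on plane z"
    p=cv2.undistortPoints(np.array(uv,float).reshape(-1,1,2),K(d),np.array(d['dist_coeffs'],float)).reshape(-1,2)
    M=np.array(d['world_to_cam']);R,t=M[:3,:3],M[:3,3]
    c=-R.T@t; v=np.c_[p[:,0],-p[:,1],-np.ones(len(p))]@R
    return c+v*((z-c[2])/v[:,2])[:,None]
def proj(d,P):
    M=np.array(d['world_to_cam']);q=np.atleast_2d(P)@M[:3,:3].T+M[:3,3]
    q=q*[1,-1,-1]
    return cv2.projectPoints(q,np.zeros(3),np.zeros(3),K(d),np.array(d['dist_coeffs'],float))[0].reshape(-1,2)
E
python3 - <<'E'
from h import *
a=cap('scene','s0.png');b=cap('top','t0.png')
for d in(a,b):
    M=np.array(d['world_to_cam']);print(-M[:3,:3].T@M[:3,3],M[:3,:3].round(3).tolist(),d['vertical_fov'],d['dist_coeffs'])
s=arm.observe();print(s)
E
```

```text
[ 1.14913691 -0.23543675  1.02493722] [[0.415, 0.91, -0.016], [-0.752, 0.353, 0.557], [0.512, -0.219, 0.83]] 42.59647607865277 [-0.11433797  0.          0.          0.          0.        ]
[0.43385254 0.02014882 1.02445495] [[-0.018, -1.0, 0.026], [0.993, -0.014, 0.114], [-0.113, 0.028, 0.993]] 49.442131255653834 [-0.04540248  0.          0.          0.          0.        ]
{'t': 0.1, 'joint_positions': array([ 1.18310892,  0.32176985, -0.0700955 ,  1.4515792 ,  0.02259033,
        1.3707948 , -0.05689178]), 'qvel': array([ 0.00091098, -0.00082758,  0.00075486, -0.00328432, -0.00011958,
       -0.00037669, -0.00120034]), 'joint_efforts': array([-3.05464539e-06, -4.94878757e+01, -3.83877140e-01, -3.15210378e+01,
        1.30836383e-02,  7.41889933e-03, -1.36843522e-05]), 'ee_pos': array([ 0.25397033, -0.59781068,  0.23830616]), 'orientation': array([-8.55326901e-04,  9.79883768e-01,  1.99567091e-01, -2.15653372e-04]), 'force': array([ 0.42684515,  1.00508159, -0.81169656]), 'moment': array([-0.03005421,  0.04717422, -0.0059625 ]), 'gripper_force': 0.0, 'finger_gap': 0.08572729322175783}
```

View pics/s0.png

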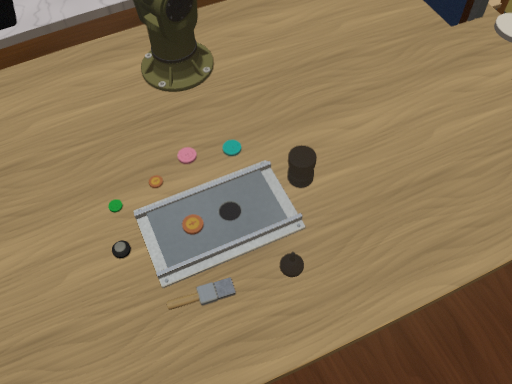

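View pics/t0.png

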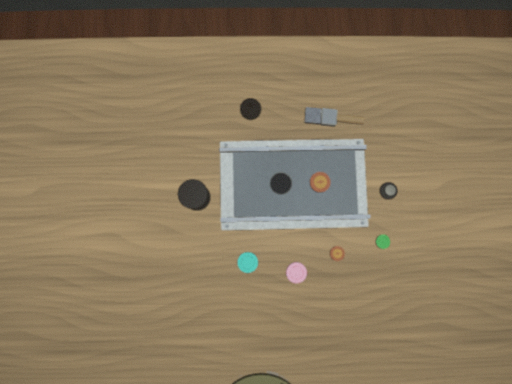

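Candidates in the scene image are: orange-bronze disc on the plate (193,224), small bronze disc on the table (155,181), green (115,206), pink (187,156) and turquoise (232,148). I choose the larger bronze one on the plate. The pocket is at (230,211), the button at (121,249) at the -y end, and the lens at (302,167) at the +y end. In the top image the medal is at (320,182), the pocket at (281,183) and the button at (389,190).

```bash
cat > meas.py <<'E'
from h import *
def blob(im,mask,roi):
    x0,y0,x1,y1=roi;m=np.zeros(mask.shape,np.uint8);m[y0:y1,x0:x1]=mask[y0:y1,x0:x1]
    n,l,s,c=cv2.connectedComponentsWithStats(m);k=1+np.argmax(s[1:,4]);return c[k],s[k]
def find(d,rm,rp):
    h=cv2.cvtColor(d['image'],cv2.COLOR_RGB2HSV)
    o=((h[...,1]>130)&(h[...,2]>90)).astype(np.uint8); k=(h[...,2]<45).astype(np.uint8)
    return blob(h,o,rm)if rm else None,blob(h,k,rp) if rp else None
E
python3 - <<'E'
from meas import *
a=cap('scene');b=cap('top')
for n,d,rm,rp in(('s',a,(175,208,210,238),(215,198,245,224)),('t',b,(305,168,335,196),(266,168,296,198))):
    m,p=find(d,rm,rp)
    print(n,m,ray(d,[m[0]],.030),p,ray(d,[p[0]],.0215))
# board corners in top: white mask
h=cv2.cvtColor(b['image'],cv2.COLOR_RGB2HSV)
w=((h[...,1]<40)&(h[...,2]>110)).astype(np.uint8);w[:130]=0;w[240:]=0;w[:,:210]=0;w[:,375:]=0
pts=np.argwhere(w)[:,::-1].astype(np.float32)
r=cv2.minAreaRect(pts);print(r);P=ray(b,cv2.boxPoints(r),.012);print(P,P.mean(0))
for r in((120,240,124,242),): pass
g=b['image'][180:202,378:402];
print('btn',ray(b,[(390.5,190)],.05),ray(a,[(121.5,247)],.05))
for d,c,n in((b,(300,185),'x'),(a,(165,225),'y')):
    u,v=c;im=d['image'][v-55:v+55,u-100:u+100,::-1];cv2.imwrite(f'pics/c{n}.png',cv2.resize(im,None,fx=4,fy=4,interpolation=cv2.INTER_CUBIC))
E
python3 -c "
import cv2,numpy as np
cv2.imwrite('pics/c0.png',np.vstack([cv2.resize(cv2.imread('pics/cx.png'),(545,300)),cv2.resize(cv2.imread('pics/cy.png'),(545,300))]))"
```

```text
s (array([192.36454849, 223.92976589]), array([183, 215,  20,  19, 299], dtype=int32)) [[ 0.56293567 -0.15254725  0.03      ]] (array([226.66666667, 214.        ]), array([226, 213,   2,   3,   3], dtype=int32)) [[ 0.56697077 -0.06814533  0.0215    ]]
t (array([319.55238095, 181.83809524]), array([312, 173,  16,  18, 105], dtype=int32)) [[ 0.56088088 -0.15395515  0.03      ]] (array([283., 176.]), array([283, 176,   1,   1,   1], dtype=int32)) [[ 0.57754145 -0.0664915   0.0215    ]]
((294.3107604980469, 183.72833251953125), (89.24671936035156, 150.07077026367188), 88.83085632324219)
[[ 0.66941347  0.09059955  0.012     ]
 [ 0.67327133 -0.28432488  0.012     ]
 [ 0.45064381 -0.27814097  0.012     ]
 [ 0.44975475  0.08760683  0.012     ]] [ 0.56077084 -0.09606487  0.012     ]
btn [[ 0.5363765  -0.31999906  0.05      ]] [[ 0.56338271 -0.32027411  0.05      ]]
```

View pics/c0.png

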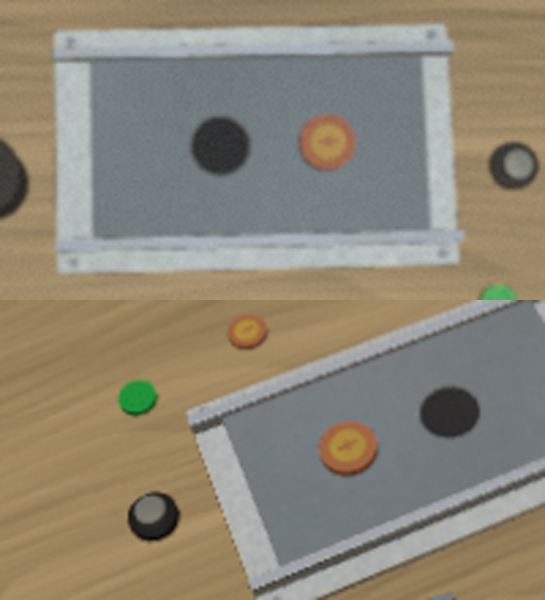

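The crop shows the bronze medal lying on the plate and the black pocket to its +y side. The smaller bronze disc is on the table, and the grey button sits in its black housing beyond the -y end.

```bash
python3 - <<'E'
from meas import *
a=cap('scene');b=cap('top')
def bb(d,roi,cond):
    h=cv2.cvtColor(d['image'],cv2.COLOR_RGB2HSV).astype(int);m=cond(h).astype(np.uint8)
    return blob(h,m,roi)
for d,rp,rm in((a,(212,195,248,227),(175,206,212,240)),(b,(262,165,300,202),(303,165,337,199))):
    p=bb(d,rp,lambda h:h[...,2]<75);m=bb(d,rm,lambda h:h[...,1]>110)
    print('pocket',p,ray(d,[p[0]],.0215),'medal',m,ray(d,[m[0]],.031))
# button grey: triangulate
B=[]
for d,r in((a,(108,237,134,262)),(b,(376,178,402,204))):
    p=bb(d,r,lambda h:(h[...,2]>70)&(h[...,1]<60));print(p);B.append((d,p[0]))
for z in(.03,.04,.05,.06,.07):print(z,[ray(d,[p],z)[0,:2].round(4) for d,p in B])
# screws in top image corners from crop px
for s in [(71,42),(431,34),(73,263),(443,253)]:
    uv=(200+s[0]*200/545-.0,130+s[1]*110/300);print(uv,ray(b,[uv],.012))
E
```

```text
pocket (array([229.60784314, 210.81045752]), array([219, 202,  22,  18, 306], dtype=int32)) [[ 0.56176699 -0.05838621  0.0215    ]] medal (array([192.4522293 , 224.01273885]), array([183, 215,  20,  19, 314], dtype=int32)) [[ 0.56381999 -0.15252182  0.031     ]]
pocket (array([280.40490798, 183.04907975]), array([271, 173,  20,  21, 326], dtype=int32)) [[ 0.56034137 -0.05975856  0.0215    ]] medal (array([319.54609929, 181.63829787]), array([311, 173,  19,  19, 282], dtype=int32)) [[ 0.5612396  -0.15378151  0.031     ]]
(array([119.46391753, 246.37113402]), array([114, 242,  12,  10,  97], dtype=int32))
(array([390.19008264, 189.43801653]), array([384, 183,  13,  13, 121], dtype=int32))
0.03 [array([ 0.5478, -0.3259]), array([ 0.5399, -0.3263])]
0.04 [array([ 0.5539, -0.325 ]), array([ 0.5388, -0.3228])]
0.05 [array([ 0.5599, -0.3241]), array([ 0.5377, -0.3193])]
0.06 [array([ 0.566 , -0.3232]), array([ 0.5367, -0.3158])]
0.07 [array([ 0.572 , -0.3223]), array([ 0.5356, -0.3124])]
(226.05504587155963, 145.4) [[0.65718539 0.0717357  0.012     ]]
(358.1651376146789, 142.46666666666667) [[ 0.66102217 -0.2577173   0.012     ]]
(226.78899082568807, 226.43333333333334) [[0.45777188 0.07165279 0.012     ]]
(362.56880733944956, 222.76666666666665) [[ 0.46085755 -0.25958446  0.012     ]]
```

```bash
python3 -m handwheel '[[[40,-22,0,-6,0.35],[80,-45,0,-12,0.35],[120,-67,0,-18,0.35],[160,-90,10,-24,0.35],[200,-112,20,-31,0.35],[240,-135,35,-38,0.35],[280,-157,50,-44,0.35],[320,-180,70,-50,0.35],[360,-202,90,-56,0.35],[400,-225,110,-62,0.35],[438,-246,130,-67.6,0.35],[438,-246,130,-67.6,0.35]]]' 20; python3 -c "
from h import *
s=arm.observe();print(s)"
```

```text
t: 1.8
ee_pos: [0.5621, -0.1952, 0.1076]
orientation: [-0.002, 0.701, 0.714, 0.001]
force: [-0.5, -1.2, 0.1]
finger_gap: 0.0301
gripper_force: 0.0
{'t': 1.8, 'joint_positions': array([ 0.69987558,  0.34618033, -0.4875146 ,  1.7298875 ,  0.1744579 ,
        1.11178708,  0.17731292]), 'qvel': array([ 0.04330846, -0.03172094,  0.06140431, -0.01190493,  0.02361575,
        0.02117034, -0.00174059]), 'joint_efforts': array([-7.57467505e-01, -4.34374952e+01, -5.29212758e+00, -2.82860184e+01,
       -8.60142801e-02, -2.12978991e-01,  1.01828913e-02]), 'ee_pos': array([ 0.56210878, -0.19523473,  0.10760319]), 'orientation': array([-0.00192041,  0.70056881,  0.7135818 ,  0.00081824]), 'force': array([-0.54158507, -1.21137166,  0.1365441 ]), 'moment': array([-0.00744749,  0.03373009,  0.01215196]), 'gripper_force': 0.0, 'finger_gap': 0.030078293023710526}
```

```bash
python3 -m handwheel '[[[-3,0,20,0,0.35],[-5,0,45,0,0.35],[-5,0,62,0,0.35],[-5,0,66,0,0.35],[-5,0,68,0,0.35],[-5,0,68,0,0.35]]]'; python3 -m handwheel '[[[0,0,0.7,0,0.35],[0,0,1.4,0,0.35],[0,0,2,0,0.35],[0,0,2,0,0.35]]]';python3 -m handwheel '[[[0,0,0.7,0,0.35],[0,0,1.4,0,0.35],[0,0,2,0,0.35],[0,0,2,0,0.35]]]'
```

```text
t: 2.55
ee_pos: [0.5617, -0.2058, 0.042]
orientation: [0.001, 0.703, 0.711, 0.0]
force: [0.7, 0.4, 0.9]
finger_gap: 0.0297
gripper_force: 0.0
t: 3.05
ee_pos: [0.5611, -0.2056, 0.0393]
orientation: [0.0, 0.703, 0.711, -0.0]
force: [0.7, -0.0, -0.2]
finger_gap: 0.0303
gripper_force: 0.0
t: 3.55
ee_pos: [0.5611, -0.2056, 0.0372]
orientation: [-0.0, 0.703, 0.711, -0.0]
force: [0.2, -0.7, 1.0]
finger_gap: 0.0301
gripper_force: 0.0
```

```bash
python3 -c "
from h import *
a=cap('scene')['image'][165:265,110:260];b=cap('top')['image'][130:230,220:370]
cv2.imwrite('pics/c1.png',cv2.resize(np.vstack([b,a])[:,:,::-1],None,fx=3,fy=3,interpolation=2))"
```

```text
(no output)
```

View pics/c1.png

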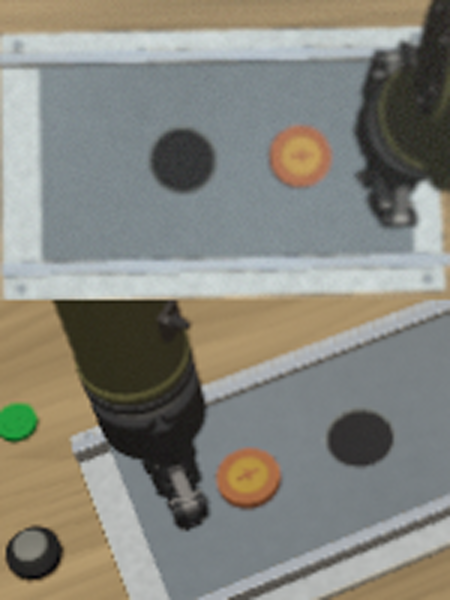

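Tool is behind (-y of) the medal in both views, medal unmoved at (300,155)/3 in the crop. I continue to feel for the plate.

```bash
python3 -m handwheel '[[[0,0,0.7,0,0.35],[0,0,1.4,0,0.35],[0,0,2,0,0.35],[0,0,2,0,0.35]]]';python3 -m handwheel '[[[0,0,0.5,0,0.35],[0,0,1,0,0.35],[0,0,1.5,0,0.35],[0,0,1.5,0,0.35]]]';python3 -m handwheel '[[[0,0,0.5,0,0.35],[0,0,1,0,0.35],[0,0,1,0,0.35]]]'
```

```text
t: 4.15
ee_pos: [0.5611, -0.2056, 0.0352]
orientation: [-0.0, 0.703, 0.711, -0.0]
force: [-0.8, 0.5, -0.4]
finger_gap: 0.0302
gripper_force: 0.0
t: 4.65
ee_pos: [0.5611, -0.2056, 0.0337]
orientation: [-0.0, 0.703, 0.711, -0.0]
force: [0.6, 0.2, -1.3]
finger_gap: 0.0298
gripper_force: 0.0
t: 5.03
ee_pos: [0.5611, -0.2056, 0.0327]
orientation: [-0.0, 0.703, 0.711, -0.0]
force: [0.8, 0.2, 0.1]
finger_gap: 0.03
gripper_force: 0.0
```

```bash
for i in 1; do python3 -m handwheel '[[[0,0,0.5,0,0.35],[0,0,1,0,0.35],[0,0,1,0,0.35]]]' | grep -E 'ee|force'; done; python3 -m handwheel '[[[0,0,0.5,0,0.35],[0,0,1,0,0.35],[0,0,1,0,0.35]]]'| grep -E 'ee|force'; python3 -m handwheel '[[[0,0,0.5,0,0.35],[0,0,1,0,0.35],[0,0,1,0,0.35]]]'| grep -E 'ee|force'
```

```text
ee_pos: [0.5611, -0.2056, 0.0318]
force: [-0.3, 0.2, -0.4]
gripper_force: 0.0
ee_pos: [0.5612, -0.2056, 0.0317]
force: [-2.8, 1.0, 6.3]
gripper_force: 3.1
ee_pos: [0.5612, -0.2056, 0.0317]
force: [-5.5, 1.3, 13.2]
gripper_force: 6.1
```

```bash
python3 -m handwheel '[[[0,0.5,-5,0,0.35],[2,0.5,-5,0,0.35],[6,0.5,-5,0,0.35],[10,0.5,-5,0,0.35],[14,0.5,-5,0,0.35],[17,0.5,-5,0,0.35],[20,0.5,-5,0,0.35],[22,0.5,-5,0,0.35],[24,0.5,-5,0,0.35],[26,0.5,-5,0,0.35],[28,0.5,-5,0,0.35],[30,0.5,-5,0,0.35]]]'
python3 -m handwheel '[[[2,0,0,0,0.35],[4,0,0,0,0.35],[6,0,0,0,0.35],[8,0,0,0,0.35],[10,0,0,0,0.35],[13,0,0,0,0.35],[16,0,0,0,0.35],[19,0,0,0,0.35],[22,0,0,0,0.35],[25,0,0,0,0.35],[28,0,0,0,0.35],[30,0,0,0,0.35]]]'
python3 - <<'E'
from meas import *
b=cap('top')
h=cv2.cvtColor(b['image'],cv2.COLOR_RGB2HSV);m=blob(h,(h[...,1]>110).astype(np.uint8),(270,165,337,199))
print(m,ray(b,[m[0]],.031))
a=cap('scene')['image'][165:265,110:260];b=b['image'][130:230,220:370]
cv2.imwrite('pics/c2.png',cv2.resize(np.vstack([b,a])[:,:,::-1],None,fx=3,fy=3,interpolation=2))
E
```

```text
t: 7.65
ee_pos: [0.5613, -0.1757, 0.0348]
orientation: [0.0, 0.703, 0.711, -0.0]
force: [-0.4, -0.9, 0.5]
finger_gap: 0.0294
gripper_force: 0.5
t: 9.15
ee_pos: [0.561, -0.1453, 0.0348]
orientation: [0.0, 0.703, 0.711, -0.0]
force: [0.2, -0.8, -0.3]
finger_gap: 0.0297
gripper_force: 0.5
(array([303.76752768, 182.09225092]), array([295, 173,  19,  19, 271], dtype=int32)) [[ 0.56067022 -0.11548708  0.031     ]]
```

View pics/c2.png

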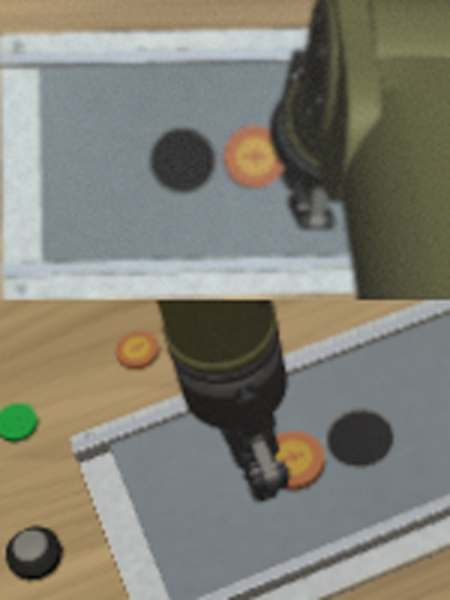

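Medal sits in the two-finger cradle, centre about (303.8,182.1) in the top image, 56 mm short of the pocket. Keep pushing, slower near the pocket.

```bash
python3 -m handwheel '[[[2,0,0,0,0.35],[5,0,0,0,0.35],[9,0.2,0,0,0.35],[13,0.3,0,0,0.35],[17,0.4,0,0,0.35],[21,0.5,0,0,0.35],[25,0.5,0,0,0.35],[29,0.5,0,0,0.35],[33,0.5,0,0,0.35],[37,0.5,0,0,0.35],[41,0.5,0,0,0.35],[44,0.5,0,0,0.35]]]'
python3 -m handwheel '[[[1,0,0,0,0.35],[2,0,0,0,0.35],[3,0,0,0,0.35],[4,0,0,0,0.35],[5,0,0,0,0.35],[6,0,0,0,0.35],[7,0,0,0,0.35],[8,0,0,0,0.35],[9,0,0,0,0.35],[9,0,0,0,0.35]]]'
python3 -m handwheel '[[[0.5,0,0,0,0.35],[1,0,0,0,0.35],[1.5,0,0,0,0.35],[2,0,0,0,0.35]]]'
```

```text
t: 10.75
ee_pos: [0.5611, -0.1013, 0.0349]
orientation: [0.0, 0.703, 0.711, -0.0]
force: [0.0, -2.0, 0.3]
finger_gap: 0.0299
gripper_force: 0.7
t: 12.0
ee_pos: [0.5608, -0.0921, 0.0346]
orientation: [-0.0, 0.703, 0.711, 0.0]
force: [0.6, -0.8, 0.3]
finger_gap: 0.0293
gripper_force: 0.3
t: 12.5
ee_pos: [0.5607, -0.0905, 0.0347]
orientation: [-0.0, 0.703, 0.711, -0.0]
force: [1.0, -0.4, -1.5]
finger_gap: 0.0299
gripper_force: 0.4
```

```bash
python3 -m handwheel '[[[0.5,0,0,0,0.35],[1,0,0,0,0.35],[1.5,0,0,0,0.35],[2,0,0,0,0.35]]]'
python3 -m handwheel '[[[0.5,0,0,0,0.35],[1,0,0,0,0.35],[1,0,0,0,0.35]]]'
python3 -m handwheel '[[[0.5,0,0,0,0.35],[1,0,0,0,0.35],[1,0,0,0,0.35]]]'
```

```text
t: 13.0
ee_pos: [0.561, -0.0885, 0.0349]
orientation: [0.0, 0.703, 0.711, 0.0]
force: [0.1, -0.3, -0.9]
finger_gap: 0.03
gripper_force: 0.3
t: 13.38
ee_pos: [0.5609, -0.0876, 0.0348]
orientation: [0.0, 0.703, 0.711, -0.0]
force: [-0.6, -1.8, -0.2]
finger_gap: 0.0299
gripper_force: 0.5
t: 13.75
ee_pos: [0.5609, -0.0865, 0.0348]
orientation: [0.0, 0.703, 0.711, -0.0]
force: [-0.9, -1.3, -0.1]
finger_gap: 0.0297
gripper_force: 0.4
```

```bash
python3 - <<'E'
from meas import *
b=cap('top');a=cap('scene')
h=cv2.cvtColor(b['image'],cv2.COLOR_RGB2HSV);m=blob(h,(h[...,1]>110).astype(np.uint8),(255,165,337,199))
print(m,ray(b,[m[0]],.031))
h=cv2.cvtColor(a['image'],cv2.COLOR_RGB2HSV);m=blob(h,(h[...,1]>110).astype(np.uint8),(205,195,250,235))
print(m,ray(a,[m[0]],.031))
a=a['image'][180:240,180:270];b=b['image'][153:213,250:340]
cv2.imwrite('pics/c3.png',cv2.resize(np.vstack([b,a])[:,:,::-1],None,fx=5,fy=5,interpolation=2))
E
```

```text
(array([278.45726496, 183.57692308]), array([271, 173,  18,  20, 234], dtype=int32)) [[ 0.55793051 -0.05427945  0.031     ]]
(array([233.34269663, 209.38764045]), array([226, 201,  15,  19, 178], dtype=int32)) [[ 0.56744449 -0.05052668  0.031     ]]
```

View pics/c3.png

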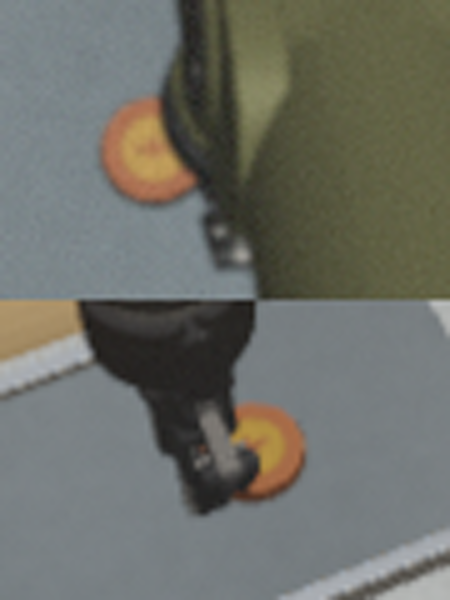

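Medal covers the pocket (no black visible), centre about (280,183) in the top image. It is not clear yet whether it is down, so I push on a little and watch the resistance.

```bash
python3 -m handwheel '[[[0.5,0,0,0,0.35],[1,0,0,0,0.35],[1,0,0,0,0.35]]]'|grep -E 'ee|force'
python3 -m handwheel '[[[0.5,0,0,0,0.35],[1,0,0,0,0.35],[1,0,0,0,0.35]]]'|grep -E 'ee|force'
```

```text
ee_pos: [0.5608, -0.0857, 0.0348]
force: [0.6, -1.2, -0.7]
gripper_force: 0.7
ee_pos: [0.5609, -0.0851, 0.035]
force: [-0.7, -3.1, 1.4]
gripper_force: 1.8
```

```bash
python3 -m handwheel '[[[0.3,0,0,0,0.35],[0.5,0,0,0,0.35],[0.5,0,0,0,0.35]]]'|grep -E 'ee|force'
```

```text
ee_pos: [0.5608, -0.0848, 0.0349]
force: [-1.8, -4.7, 2.5]
gripper_force: 2.6
```

Resistance of 4.7 N means the wall stops it. I back off, lift, and feel the medal's top with both fingertips at the same opening: down would give TCP z of about 38.3 mm, not down about 41.8 mm.

```bash
python3 -m handwheel '[[[-2,0,0,0,0.35],[-8,0,0,0,0.35],[-10,0,-5,0,0.35],[-10,0,-20,0,0.35],[0,0,-25,0,0.35],[14,0,-25,0,0.35],[27,0,-20,0,0.35],[27,0,-12,0,0.35],[27,0,-9,0,0.35],[27,0,-8,0,0.35],[27,0,-8,0,0.35]]]'|grep -E 'ee|force'
python3 -m handwheel '[[[0,0,0.5,0,0.35],[0,0,1,0,0.35],[0,0,1,0,0.35]]]'|grep -E 'ee|force'
python3 -m handwheel '[[[0,0,0.5,0,0.35],[0,0,1,0,0.35],[0,0,1,0,0.35]]]'|grep -E 'ee|force'
```

```text
ee_pos: [0.5605, -0.0576, 0.0426]
force: [-0.3, 0.1, -0.2]
gripper_force: 0.0
ee_pos: [0.5605, -0.0571, 0.0418]
force: [0.3, 0.9, 0.5]
gripper_force: 0.0
ee_pos: [0.5605, -0.0571, 0.0407]
force: [0.1, -0.0, 1.2]
gripper_force: 0.0
```

```bash
python3 -m handwheel '[[[0,0,0.5,0,0.35],[0,0,1,0,0.35],[0,0,1,0,0.35]]]'|grep -E 'ee|force'
python3 -m handwheel '[[[0,0,0.5,0,0.35],[0,0,1,0,0.35],[0,0,1,0,0.35]]]'|grep -E 'ee|force'
python3 -m handwheel '[[[0,0,0.3,0,0.35],[0,0,0.6,0,0.35],[0,0,0.6,0,0.35]]]'|grep -E 'ee|force'
```

```text
ee_pos: [0.5605, -0.0571, 0.0397]
force: [-0.3, 0.8, 0.3]
gripper_force: 0.0
ee_pos: [0.5605, -0.0571, 0.0387]
force: [-0.0, -0.3, -0.3]
gripper_force: 0.0
ee_pos: [0.5605, -0.0571, 0.0382]
force: [0.2, 0.4, 0.2]
gripper_force: 0.1
```

Contact comes only at z = 38.2 mm, so the medal is fully down and flat. Now to the button.

```bash
python3 -m handwheel '[[[0,0,-20,0,0.35],[0,0,-50,0,0.35],[-20,-2,-70,0,0],[-55,-5,-70,0,0],[-95,-8,-70,0,0],[-135,-11,-70,0,0],[-175,-14,-70,0,0],[-215,-17,-70,0,0],[-250,-20,-70,0,0],[-270,-21,-60,0,0],[-270,-21,-50,0,0],[-270,-21,-50,0,0]]]'|grep -E 't:|ee|force|gap'
python3 - <<'E'
from meas import *
b=cap('top');a=cap('scene')
a=a['image'][170:270,90:240];b=b['image'][140:240,260:410]
cv2.imwrite('pics/c4.png',cv2.resize(np.vstack([b,a])[:,:,::-1],None,fx=3,fy=3,interpolation=2))
E
```

```text
t: 19.73
ee_pos: [0.5422, -0.3245, 0.0868]
force: [-0.7, 0.4, 0.1]
finger_gap: -0.0001
gripper_force: 0.0
```

View pics/c4.png

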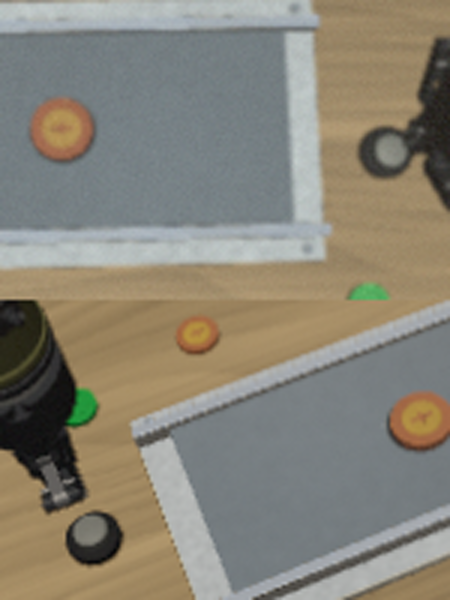

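Medal sits in the pocket at crop (62,128), flat in both views. The button is uncovered at crop top (390,150), with the fingertips above and to its right. I check that offset with the calibration.

```bash
python3 - <<'E'
from meas import *
from scipy.optimize import least_squares
b=cap('top');a=cap('scene')
s=arm.observe();p=s['ee_pos'];print(p)
print('tip',proj(a,p-[0,0,.008]),proj(b,p-[0,0,.008]))
# button: grey cap and black housing pixels (from crop)
ua=np.array([90+90/3,170+(528-300)/3]);ub=np.array([260+391/3,140+151/3])
f=lambda q:np.r_[proj(a,q)[0]-ua,proj(b,q)[0]-ub]
r=least_squares(f,[.54,-.325,.03]);print(r.x,r.fun)
for q in([.542,-.327,.02],[.542,-.327,.03],[.542,-.327,.04]):print(q,proj(a,q),proj(b,q),ua,ub)
h=b['image'][175:205,376:404].astype(int).sum(2)//30;print(h[8:26])
E
```

```text
[ 0.54321332 -0.32571863  0.08858441]
tip [[113.24852143 234.14499205]] [[397.22842345 185.57417678]]
[ 0.53962902 -0.32768922  0.01915189] [-1.05945365 -0.07788448 -1.06315107 -0.31773337]
[0.542, -0.327, 0.02] [[119.40972734 246.47724431]] [[389.05934677 189.02225245]] [120. 246.] [390.33333333 190.33333333]
[0.542, -0.327, 0.03] [[118.3180795  244.48235728]] [[390.4314764  188.56167107]] [120. 246.] [390.33333333 190.33333333]
[0.542, -0.327, 0.04] [[117.21088487 242.45745417]] [[391.8304433  188.09202896]] [120. 246.] [390.33333333 190.33333333]
[[14 14 14 15 14 14 12 10  7  6  6  5  5  5  6  6  8  8  9  7  6  5  5  7
   9  6  4  5]
 [14 14 14 14 14 12  8  6  5  5  5  5  7  7  7  7  6  6  6  5  4  4  5  5
   6  5  4  4]
 [14 14 14 13 12  9  6  5  5  6  6  8 10 10 11 10  8  7  5  4  5  5  5  5
   4  3  3  4]
 [13 13 13 12 10  6  5  5  5  6  9 11 12 12 12 12 11 10  7  6  5  6  6  5
   5  4  3  3]
 [13 13 13 11  7  5  5  5  6  8 11 12 12 12 12 12 12 11  9  7  5  6  5  4
   5  4  3  3]
 [12 13 12  9  6  5  5  5  6  9 12 13 12 12 12 12 12 12 10  8  6  5  4  4
   4  3  4  3]
 [12 12 12
[... 358 characters left out ...]
0  7  5  6  6  5  7 10 12 14 14 13 13 13 12  9  6  7 10 13 12
  12  8  5  4]
 [13 13 13 12  9  6  5  6  5  6  7  9 11 13 13 13 11  9  7  6  8 11 12 13
  12  7  4  4]
 [13 13 13 12 10  7  5  6  5  5  6  6  8  9  9  9  8  7  5  7 10 12 13 13
  12  8  4  3]
 [13 13 13 13 12  9  6  5  5  6  5  5  6  6  6  6  6  6  7  9 12 13 13 13
  12  9  5  3]
 [12 12 13 12 12 11  9  7  5  5  6  6  6  6  5  6  6  7  9 11 12 13 12 13
  12 10  6  4]
 [12 12 12 12 12 12 11 10  8  6  6  6  6  6  6  7  9 10 11 13 13 13 12 12
  13 12 10  5]
 [12 12 13 12 12 12 13 12 11 10  9  9  9  9 10 10 12 12 12 13 12 12 12 12
  12 12 11  7]
 [13 13 13 13 13 13 13 13 13 12 12 12 12 12 12 12 13 13 13 12 13 12 12 13
  13 12 12 10]]
```

```bash
python3 -m handwheel '[[[0,-1,8,0,0],[-1,-2,18,0,0],[-1,-2,26,0,0],[-1,-2,32,0,0],[-1,-2,35,0,0],[-1,-2,37,0,0],[-1,-2,38,0,0],[-1,-2,38,0,0]]]'|grep -E 'ee|force'
python3 -m handwheel '[[[0,0,1,0,0],[0,0,2,0,0],[0,0,3,0,0],[0,0,3,0,0]]]'|grep -E 'ee|force'
python3 -m handwheel '[[[0,0,1,0,0],[0,0,2,0,0],[0,0,3,0,0],[0,0,3,0,0]]]'|grep -E 'ee|force'
```

```text
ee_pos: [0.5406, -0.3283, 0.0504]
force: [-1.1, 0.8, 0.8]
gripper_force: 0.0
ee_pos: [0.5404, -0.3283, 0.0471]
force: [-0.3, -0.2, -0.2]
gripper_force: 0.0
ee_pos: [0.5404, -0.3283, 0.0441]
force: [-0.2, 0.3, 0.2]
gripper_force: 0.0
```

```bash
python3 -m handwheel '[[[0,0,1,0,0],[0,0,2,0,0],[0,0,3,0,0],[0,0,3,0,0]]]'|grep -E 'ee|force'
python3 -m handwheel '[[[0,0,1,0,0],[0,0,2,0,0],[0,0,3,0,0],[0,0,3,0,0]]]'|grep -E 'ee|force'
python3 -m handwheel '[[[0,0,1,0,0],[0,0,2,0,0],[0,0,2,0,0]]]'|grep -E 'ee|force'
```

```text
ee_pos: [0.5404, -0.3283, 0.0411]
force: [-0.7, 0.1, 0.7]
gripper_force: 0.0
ee_pos: [0.5404, -0.3282, 0.0381]
force: [0.3, -0.1, -0.3]
gripper_force: 0.0
ee_pos: [0.5404, -0.3283, 0.0361]
force: [-0.7, -0.1, -0.7]
gripper_force: 0.0
```

```bash
python3 -m handwheel '[[[0,0,1,0,0],[0,0,2,0,0],[0,0,2,0,0]]]'|grep -E 'ee|force'
python3 -m handwheel '[[[0,0,1,0,0],[0,0,2,0,0],[0,0,2,0,0]]]'|grep -E 'ee|force'
python3 -m handwheel '[[[0,0,1,0,0],[0,0,2,0,0],[0,0,2,0,0]]]'|grep -E 'ee|force'
```

```text
ee_pos: [0.5404, -0.3283, 0.0341]
force: [0.4, -0.4, 0.4]
gripper_force: 0.0
ee_pos: [0.5404, -0.3283, 0.0321]
force: [-0.4, -1.1, 0.6]
gripper_force: 0.0
ee_pos: [0.5405, -0.3283, 0.0302]
force: [0.3, 0.1, -1.0]
gripper_force: 0.0
```

```bash
python3 -m handwheel '[[[0,0,1,0,0],[0,0,2,0,0],[0,0,2,0,0]]]'|grep -E 'ee|force'
python3 -m handwheel '[[[0,0,1,0,0],[0,0,2,0,0],[0,0,2,0,0]]]'|grep -E 'ee|force'
python3 -m handwheel '[[[0,0,0.5,0,0],[0,0,1,0,0],[0,0,1,0,0]]]'|grep -E 't:|ee|force'
```

```text
ee_pos: [0.5406, -0.3283, 0.0284]
force: [-1.0, 0.3, 2.4]
gripper_force: 1.2
ee_pos: [0.5406, -0.3283, 0.0263]
force: [-1.7, 0.1, 3.2]
gripper_force: 1.8
t: 25.55
ee_pos: [0.5405, -0.3283, 0.0253]
force: [-0.9, 0.6, 4.0]
gripper_force: 2.1
```

Spring-like resistance: this is the button.

```bash
python3 -m handwheel '[[[0,0,0.5,0,0],[0,0,1,0,0],[0,0,1,0,0]]]'|grep -E 'ee|force'
python3 -m handwheel '[[[0,0,0.5,0,0],[0,0,1,0,0],[0,0,1,0,0]]]'|grep -E 'ee|force'
python3 -m handwheel '[[[0,0,0.4,0,0],[0,0,0.8,0,0],[0,0,0.8,0,0]]]'|grep -E 't:|ee|force'
```

```text
ee_pos: [0.5405, -0.3284, 0.0243]
force: [-0.6, 1.0, 4.2]
gripper_force: 2.4
ee_pos: [0.5406, -0.3284, 0.0241]
force: [-2.2, 1.2, 8.4]
gripper_force: 4.6
t: 26.68
ee_pos: [0.5406, -0.3284, 0.024]
force: [-4.6, 1.7, 13.3]
gripper_force: 6.6
```

Hard stop after about 6 mm at more than 5 N, so it is fully in. Release and retreat, then check.

```bash
python3 -m handwheel '[[[0,0,0,0,0],[0,0,-4,0,0],[0,0,-10,0,0],[0,0,-25,0,0],[0,0,-50,0,0],[-20,0,-80,0,0],[-50,0,-100,0,0],[-80,0,-110,0,0],[-110,0,-110,0,0],[-110,0,-110,0,0],[-110,0,-110,0,0]]]'|grep -E 't:|ee|force'
python3 - <<'E'
from meas import *
b=cap('top');a=cap('scene')
h=cv2.cvtColor(b['image'],cv2.COLOR_RGB2HSV);m=blob(h,(h[...,1]>110).astype(np.uint8),(255,165,305,199));print(m,ray(b,[m[0]],.0275))
cv2.imwrite('pics/c5.png',cv2.resize(np.vstack([b['image'][90:240,180:410],a['image'][140:300,95:325]])[:,:,::-1],None,fx=1.9,fy=1.9,interpolation=2))
E
```

```text
t: 28.05
ee_pos: [0.5419, -0.4371, 0.1323]
force: [-0.3, 0.8, 0.0]
gripper_force: 0.0
(array([280.11589404, 182.75496689]), array([271, 173,  20,  20, 302], dtype=int32)) [[ 0.56031013 -0.05859827  0.0275    ]]
```

View pics/c5.png

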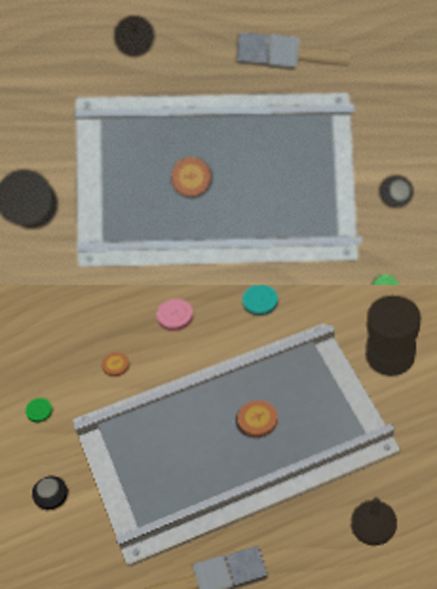

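The medal is in the pocket at (280,183) in the top image, matching the pocket's measured position. The button is out, the lens, blower and brush are unmoved, and the arm is clear.

```bash
python3 -c "
from workcell import arm
print(arm.job_done())"
```

```text
the job is handed in; nothing more can be done
None
```

The medal lies flat and fully down in the pocket, the shutter release was pressed to its stop and let go, the lens, blower and brush were not touched, and the job was handed in at about 28 s of the 58 s allowed.

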